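Square a finished jigsaw into its tray corner and lock it

TASK

Slide the finished jigsaw panel across its wooden tray, in under the lip of the back rail, until it sits square and flush against both the back rail and the side rail. Then swing the wooden turn button on the side rail across the panel, round to its stop, to keep it there. Leave the dumbbell, the mug and the puzzle box where they are.

Things in the scene. Friction and masses are not known exactly. Their poses are not given: they have to be found in the camera images.
- tray: fixed plywood tray, floor 240 (x) by 300 (y) by 8 mm thick, open on its near (-x) and left (+y) sides, with a back rail at +x and a side rail on the right (-y). Origin: centre of its underside; x points away from the robot to the back rail, y left, z up; floor top at z = 8 mm. Place and yaw differ each time
- tray_corner (a point): inner corner on the tray floor where both rails' inner faces meet (tray x = 100, y = -130, z = 8 mm); axes as the tray's. The back rail's lip overhangs the floor by 12 mm (to tray x = 88), its underside at z = 26, its top at z = 31 mm. The side rail is 20 mm wide, its top at z = 24 mm
- panel: the finished jigsaw glued to a wooden backing board, 110 (x) by 160 (y) by 13 mm thick, 0.15 to 0.35 kg, loose and lying askew on the tray floor. Origin: centre of its underside. Seated, its x and y axes are parallel to the tray's and its centre is at tray x = 45, y = -50 mm
- panel_back_right (a point): panel's lower corner at panel x = +55, y = -80 mm, which belongs in the tray corner
- panel_back_left (a point): panel's lower corner at panel x = +55, y = +80 mm, other end of the edge that goes to the back rail
- panel_front_right (a point): panel's lower corner at panel x = -55, y = -80 mm, other end of the edge that goes to the side rail
- turn_button (a joint): angle (rad) of the turn button, a wooden bar 83 x 16 x 10 mm that swivels stiffly and level on top of the side rail (tray z = 26 to 36 mm, 5 mm clear of the panel). 0: it points along the rail to the tray's -x; grows as it swings inward over the panel; 1.57, its stop: straight across, to tray +y. Negative: it points outward (limit -0.7)
- turn_pivot (a point): turn button's pivot axis, at tray x = 30, y = -140 mm, on the bar's top face (z = 36 mm)
- turn_knob (a point): top centre of the upright wooden dowel, 12 mm across, that stands 26 mm high on the turn button's end, 65 mm from the pivot (top at z = 62 mm)
- dumbbell: bystander: red dumbbell lying along its x, 170 by 48 by 48 mm; origin under its centre
- mug: bystander: white mug, 80 mm wide, 90 high; origin under its centre, handle to its +y
- puzzle_box: bystander: flat cardboard box, 200 by 240 by 45 mm; origin under its centre
Things that resemble listed ones, but are neither listed nor needed, are in the scene too. There is more than one size of the panel; the one meant has the size given above.

How it is judged (in metres and radians):
On the way, in this order (a step that is already met when the one before it is completed fails the run):
1. the panel lies flat, square and flush against both rails (no gap over 2.5 mm at either end of either edge) (x of each of panel_back_right, panel_back_left in the frame of tray above 0.0975 m and y of each of panel_back_right, panel_front_right in the frame of tray below -0.1275 m and z of panel in the frame of tray below 0.011 m and angle between panel's own z axis and vertical below 0.04 rad), for 0.2 s.
2. the turn button is swung across the flush panel (over 1.3 rad) (all of step 1 and value of joint turn_button above 1.3 rad), for 0.2 s.
At the end, for the whole second after the job is handed in: the panel lies flat and still on the tray floor, with no gap over 2.5 mm to the back rail or the side rail at either end of its two edges, and the turn button points across it (over 1.3 rad) (all of step 2 and linear speed of panel below 0.01 m/s); the robot touches nothing.
It fails at once if a bystander (dumbbell) is moved by more than 20 mm (distance of dumbbell from where it was at the start of the episode above 0.02 m).
It fails at once if a bystander (mug) is moved by more than 20 mm (distance of mug from where it was at the start of the episode above 0.02 m).
It fails at once if a bystander (puzzle_box) is moved by more than 20 mm (distance of puzzle_box from where it was at the start of the episode above 0.02 m).
It also fails if it takes over 54 s, if anything falls off the work surface, if the arm or the gripper's body presses on something with over 40 N, if the wrist force passes 120 N, or if a joint passes its speed limit or range.

ROBOT

A 6-joint arm with a two-finger parallel gripper is mounted at the origin on the work surface. World frame = base frame: x ahead of the robot, y to its left, z up, the work surface at z = 0. Lengths are in mm, angles in rad, forces in N, time in s.
With the tool pointing down it reaches from about 350 to 775 mm from the base axis. Payload 7.3 kg.
Tool frame: the origin (TCP) lies at the centre of the arm's flange, where the gripper is bolted on; the fingertips stand 178 mm ahead of it and the grasp point (between the pads) lies 159 mm ahead of it; z points along the fingers, y is the line along which they close (so a half turn about z gives the same grasp; the last joint's range is limited). The gripper opens to 92 mm and grips with 3 to 60 N. Pads are 19 mm wide; open, the fingers measure 130 mm over their backs; the gripper's body (75 mm by 190 mm) begins 47 mm behind the grasp point.
Start: joints at [0.959, 0.342, 1.524, -0, 1.275, -0.146], TCP at [235.777, 469.081, 404.741] pointing down, gripper open.
Joint ranges: [-2.53, 2.53], [-0.77, 2.02], [0.04, 2.7], [-1, 4.14], [0.28, 2.66], [-3.11, 3.11]. Speed limits (rad/s): [2.57, 2.57, 3.14, 3.14, 3.14, 3.14].

INTERFACE

Orientations are given as [roll, pitch, yaw] about the fixed x, y, z axes, in that order (R = Rz(yaw) Ry(pitch) Rx(roll)).
In Python, from plant import * gives the robot as it stands. The module is installed in compiled form; this text tells all that it offers.
- The arm moves only by the shell command python3 -m inch 'ROWS'. ROWS is JSON, a list of rows, each a list of 5 numbers: the shift along the tool's x, y, z in m, then the turn about the tool's z in rad, then the opening, from 0 (shut) to 1 (fully open). In form: [[tx, ty, tz, spin, claw], ...]. A call has 1 to 8 rows; each row is the pose to reach, as a shift and turn from the pose commanded when the call began, along the tool's axes at that moment; what a row does not reach only later rows make up. A row lasts 1/12 s, in which the tool goes at most 41.7 mm and 7.16 degrees, less where a joint would pass 70% of its speed; a pose out of reach is approached as far as the arm can. A call with a gripper value outside its range is refused whole. The fingers move at their own pace and stop on an object; the grip force is fixed at half the most. Time passes only in rows, so rows that repeat a pose let the fingers close. It gives the time, the measured TCP pose, the force, the opening and the grip force at its end, in the units of the state.
- get_obs(): the state, without advancing time (a new reading comes with each control period).
- capture(name): name is "scene" or "top" or "wrist"; returns a dict with "color" (384x512x3 uint8, red, green, blue), "intrinsics" (3x3 intrinsics, pixels), "pose" (4x4, takes a point from camera to world coordinates). Camera axes: x right, y down, z forward; pixel columns grow to the right and rows downward; lengths in mm; the calibration is good to about 2 mm. A picture is of the moment at which its call begins. There is no depth.
- close_job(): hands the job in; it is judged then, once.
Trained networks look in a picture, given as the dict that the camera call returned (one of the last four; its "shot" number tells which), for a name from the list of things; names that differ only in an ending like _2 or _b are one class to them, and where a whole thing is asked for, a point or a joint stands for the part that bears it (a point fixed in the world has none). Each returns a list of dicts, best first, with "conf" (0 to 1); they miss things now and then, are a little off and sometimes report something else, mostly with a low value. They report only what shows in the picture. A call takes as long as a camera call. They do not tell look-alikes from the thing itself.
- look_for(picture, target): "rect" ([centre column, centre row, width, height] in pixels, round what is visible of it).
- trace(picture, target): "pixels" (384x512 bool, what is visible of it) and "rect" ([centre column, centre row, width, height] in pixels, round what is visible of it).
- tip_of(picture, target): "centre" ([column, row] in pixels: a listed point, or the origin of a listed thing).
The state is a dict: "time": time; "joint_positions": joint angles; "dq": joint speeds; "tau": joint torques, N m; "tool_pos": TCP position; "tcp_rot": TCP orientation; "contact_force": force on the tool from outside, world axes, zero at the start; "moment": the same for the moment, N m; "grip_width": finger opening in mm; "finger_force": force on a finger pad.
Only numpy, scipy, OpenCV 4.12 (cv2) and the standard library are available. Lean on these libraries where they do the work, as an engineer would, in place of code of your own. Each camera call takes 0.05 s, during which the arm holds its last target. There are 200 camera calls.

## Working session

There is one attempt and no reset: what is moved stays moved. The work goes in short steps, Python scripts to look and compute and a shell command to move; the robot and the scene stay as the last step left them, time stands still between calls to the robot, and variables do not carry over. Pictures are saved under pics/ and viewed, at most 10 in all, crops included, and the job is handed in when it is done.

```bash
mkdir -p pics
cat > h.py <<'E'
from plant import *
import numpy as np, cv2
def px2w(p,c,z):
    K=np.array(c["intrinsics"]);T=np.array(c["pose"])
    d=T[:3,:3]@np.linalg.solve(K,[p[0],p[1],1.]);o=T[:3,3]
    return (o+d*(z-o[2])/d[2])[:3]
def w2px(P,c):
    K=np.array(c["intrinsics"]);T=np.array(c["pose"])
    q=K@(T[:3,:3].T@(np.array(P,float)-T[:3,3]));return q[:2]/q[2]
def save(c,n,s=1.5,crop=None):
    im=c["color"][:,:,::-1]
    if crop: x0,y0,x1,y1=crop; im=im[y0:y1,x0:x1]
    cv2.imwrite("pics/"+n,cv2.resize(im,None,fx=s,fy=s,interpolation=cv2.INTER_CUBIC))
E
python3 - <<'E'
from h import *
o=get_obs();print(o)
for v in("top","scene"):
    c=capture(v);save(c,v+"0.png",1.5);print(v,c["pose"])
    for t in("tray","panel","tray_corner","panel_back_right","panel_back_left","panel_front_right","turn_pivot","turn_knob"):
        print(t,[(np.round(r["centre"],1).tolist(),round(r["conf"],2)) for r in tip_of(c,t)[:4]])
    for t in("dumbbell","mug","puzzle_box"):
        print(t,[(np.round(r["rect"]).tolist(),round(r["conf"],2)) for r in look_for(c,t)[:3]])
E
```

```text
{'time': 0.0, 'joint_positions': array([ 9.59002369e-01,  3.42720911e-01,  1.52504632e+00,  7.14715727e-06,
        1.27540106e+00, -1.45987250e-01]), 'dq': array([ 0.00013085,  0.00131536, -0.00069958,  0.00066425,  0.00057979,
        0.00032706]), 'tau': array([ 4.00358276e-04, -4.31237805e+01, -2.44218779e+01,  7.20829703e-02,
        5.61530620e-02, -1.64048947e-04]), 'tool_pos': array([235.68986302, 468.96017607, 404.03546334]), 'tcp_rot': array([-3.14003477e+00, -2.35967847e-04,  2.67578368e+00]), 'contact_force': array([-0.58678975, -0.2696884 ,  0.08814932]), 'moment': array([-0.04196326,  0.04620006, -0.01048346]), 'finger_force': 0.0, 'grip_width': 91.6100990797153}
top [[-2.35174704e-02 -9.98203745e-01  5.51018302e-02  4.77441710e+02]
 [-9.99560199e-01  2.44738421e-02  1.67463314e-02 -4.15274909e+01]
 [-1.80648042e-02 -5.46837650e-02 -9.98340297e-01  1.65780833e+03]
 [ 0.00000000e+00  0.00000000e+00  0.00000000e+00  1.00000000e+00]]
tray [([248.7, 190.9], 0.87)]
panel [([236.0, 184.9], 0.91), ([214.2, 123.5], 0.77), ([214.3, 261.8], 0.61), ([287.4, 174.5], 0.58)]
tray_cor
[... 878 characters left out ...]
 0.00000000e+00  0.00000000e+00  0.00000000e+00  1.00000000e+00]]
tray [([262.5, 191.3], 0.65)]
panel [([273.3, 186.2], 0.71), ([240.9, 154.4], 0.58)]
tray_corner [([252.1, 218.5], 0.58)]
panel_back_right [([271.6, 204.0], 0.92), ([326.8, 214.8], 0.72), ([240.4, 162.1], 0.68), ([238.9, 202.7], 0.25)]
panel_back_left [([301.0, 180.0], 0.85), ([355.1, 210.0], 0.78), ([253.0, 143.4], 0.66)]
panel_front_right [([250.9, 187.7], 0.73), ([318.6, 199.0], 0.68), ([225.2, 159.1], 0.56), ([274.3, 184.9], 0.2)]
turn_pivot [([239.2, 201.6], 0.63), ([335.4, 149.5], 0.29)]
turn_knob [([224.4, 192.0], 0.53)]
dumbbell [([299.0, 130.0, 33.0, 20.0], 0.52)]
mug [([334.0, 142.0, 19.0, 25.0], 0.84)]
puzzle_box []
```

View pics/top0.png

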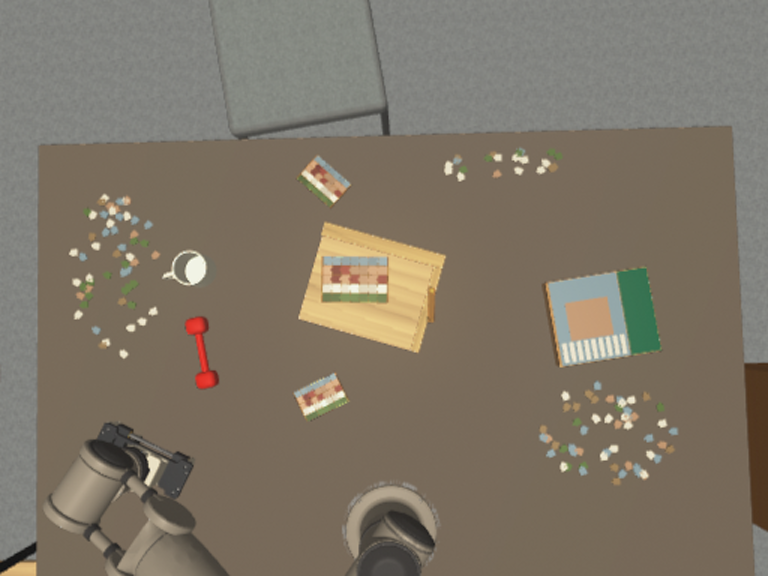

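View pics/scene0.png

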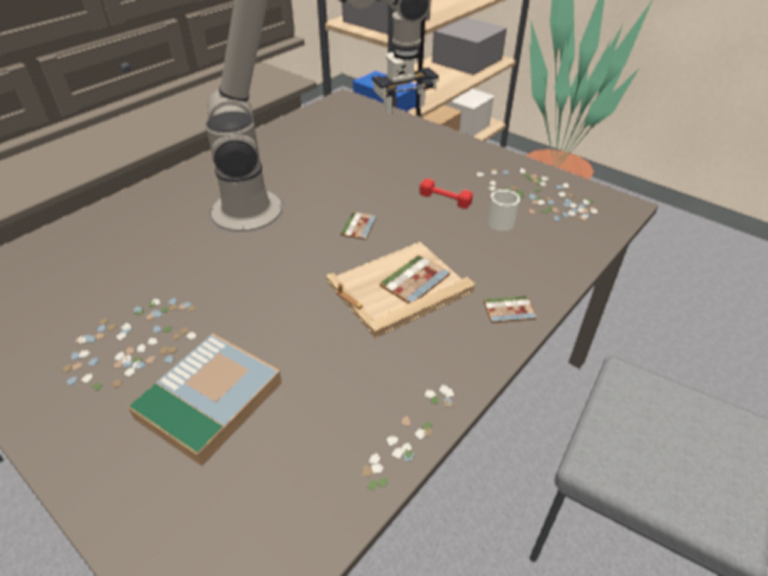

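Three panel-like things appear in the top view at network px (236,185) on the tray, (214,123) behind it and (214,262) in front of it. The one on the tray is by far the largest and lies askew on the tray, so it fits. I'll confirm that with measured sizes and one crop.

Run:
```python
from h import *
c=capture("top")
save(c,"crop1.png",5,(180,100,310,220))
for r in trace(c,"panel")[:3]:
    m=r["pixels"].astype(np.uint8);cn=max(cv2.findContours(m,0,2)[0],key=cv2.contourArea).reshape(-1,2)
    w=np.array([px2w(p,c,21 if abs(r["rect"][1]-185)<10 else 13)[:2] for p in cn],np.float32)
    print("panel",r["rect"],r["conf"],cv2.minAreaRect(w))
pz={"tray":0,"tray_corner":8,"panel_back_right":8,"turn_pivot":36,"turn_knob":62,"panel":8}
for t,z in pz.items():
    for r in tip_of(c,t)[:1]: print(t,px2w(r["centre"],c,z).round(1),r["conf"])
for r in trace(c,"tray")[:1]:
    m=r["pixels"].astype(np.uint8);cn=max(cv2.findContours(m,0,2)[0],key=cv2.contourArea).reshape(-1,2)
    w=np.array([px2w(p,c,15)[:2] for p in cn],np.float32);print("tray",cv2.minAreaRect(w))
for t,z in(("dumbbell",24),("mug",45),("puzzle_box",45)):
    print(t,[px2w(r["rect"][:2],c,z).round() for r in look_for(c,t)[:1]])
```

```text
panel [215.8, 120.2, 34.3, 33.2] 0.93 ((834.7196655273438, 143.60113525390625), (110.48320007324219, 75.75686645507812), 46.86433410644531)
panel [213.2, 264.7, 32.7, 30.8] 0.83 ((319.3893737792969, 160.5918426513672), (74.7592544555664, 108.54693603515625), 25.14805030822754)
panel [235.2, 187.4, 46.3, 26.4] 0.61 ((595.9423828125, 73.843017578125), (157.894287109375, 107.78285217285156), 88.54507446289062)
tray [585.4  30.8   0. ] 0.97
tray_corner [ 632.3 -126.2    8. ] 0.72
panel_back_right [381.4 133.7   8. ] 0.63
turn_pivot [ 581.5 -105.1   36. ] 0.65
turn_knob [ 494.1 -106.6   62. ] 0.41
panel [599.   74.2   8. ] 0.96
tray ((576.3270874023438, 29.334136962890625), (314.2375793457031, 244.97030639648438), 72.88004302978516)
dumbbell [array([425., 445.,  24.])]
mug [array([628., 460.,  45.])]
puzzle_box [array([ 487., -500.,   45.])]
```

View pics/crop1.png

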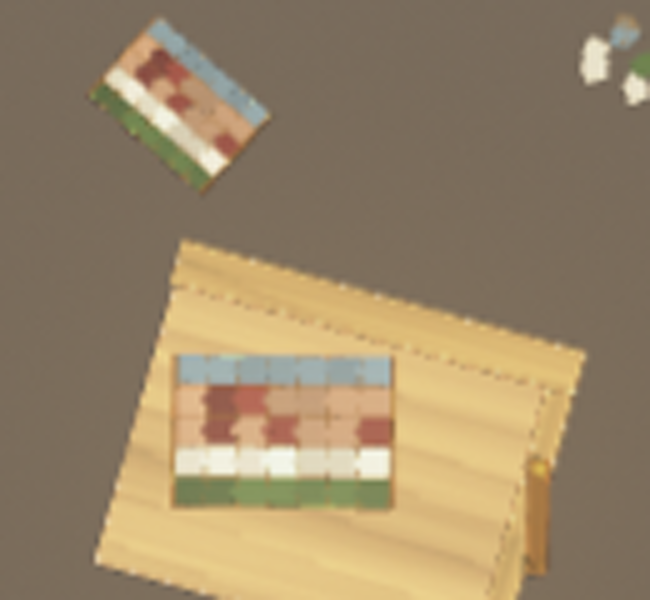

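The crop shows the tray panel at about 158 x 108 mm. The other two measure about 110 x 75 mm, so they are decoys. The bar starts slightly outward. I'll move over the tray for a wrist view.

```bash
python3 -m inch '[[-0.25,-0.13,0,-0.1,1],[-0.25,-0.13,0,-0.17,1],[-0.491,-0.256,0,-0.17,1],[-0.491,-0.256,0,-0.17,1],[-0.491,-0.256,0,-0.17,1],[-0.491,-0.256,0,-0.17,1],[-0.491,-0.256,0,-0.17,1],[-0.491,-0.256,0,-0.17,1]]'
```

```text
time: 2.47
tool_pos: [431.4, 196.8, 405.0]
tcp_rot: [3.141, 0.001, 2.846]
contact_force: [0.9, 0.6, -0.7]
grip_width: 91.7
finger_force: 0.0
```

```bash
cat > dlt.py <<'E'
# print shift/spin in tool axes from the current pose to x y yaw(deg) z
import sys;from h import *
o=get_obs();p=o["tool_pos"];y=o["tcp_rot"][2]
X,Y,YAW,Z=map(float,sys.argv[1:5]);d=np.array([X,Y])-p[:2]
print("now",p.round(1),round(np.degrees(y),2),"t",o["time"],"shift",round(d@[np.cos(y),np.sin(y)],1),round(d@[np.sin(y),-np.cos(y)],1),round(p[2]-Z,1),"spin",round(float((y-np.radians(YAW)+np.pi)%(2*np.pi)-np.pi),4))
E
python3 dlt.py 560 20 163 404
```

```text
now [431.4 196.8 405. ] 163.05 t 2.4667 shift -174.5 -131.6 1.0 spin 0.0009
```

```bash
python3 -m inch '[[-0.174,-0.132,0,0,1],[-0.174,-0.132,0,0,1],[-0.174,-0.132,0,0,1],[-0.174,-0.132,0,0,1],[-0.174,-0.132,0,0,1],[-0.174,-0.132,0,0,1],[-0.174,-0.132,0,0,1]]'
python3 - <<'E'
from h import *
c=capture("wrist");save(c,"w1.png",1.5);print(np.round(c["pose"],2),c["intrinsics"])
for t,z in{"tray_corner":8,"panel_back_right":8,"panel_back_left":8,"panel_front_right":8,"turn_pivot":36,"turn_knob":62,"panel":8,"tray":0}.items():
    for r in tip_of(c,t)[:2]: print(t,np.round(r["centre"]),px2w(r["centre"],c,z).round(1),round(r["conf"],2))
E
```

```text
time: 3.05
tool_pos: [559.9, 19.0, 404.0]
tcp_rot: [-3.141, -0.0, 2.842]
contact_force: [0.0, 0.9, -0.1]
grip_width: 91.8
finger_force: 0.0
[[ 3.0000e-01  9.3000e-01  2.4000e-01  4.9637e+02]
 [ 9.6000e-01 -2.9000e-01 -7.0000e-02  3.7330e+01]
 [-0.0000e+00  2.5000e-01 -9.7000e-01  3.8490e+02]
 [ 0.0000e+00  0.0000e+00  0.0000e+00  1.0000e+00]] [[328.08927593   0.         257.26527406]
 [  0.         328.08927593 190.13655089]
 [  0.           0.           1.        ]]
tray_corner [165. 254.] [ 633.4 -125.3    8. ] 0.65
panel_back_right [257. 238.] [646.5  -9.9   8. ] 0.81
panel_back_right [231. 155.] [539.4  -8.    8. ] 0.5
panel_back_left [384. 205.] [651.5 148.1   8. ] 0.57
panel_front_right [232. 154.] [539.5  -6.5   8. ] 0.91
turn_pivot [147. 210.] [ 567.  -113.2   36. ] 0.83
turn_knob [115. 151.] [ 496.5 -109.5   62. ] 0.79
panel [314. 184.] [600.8  74.5   8. ] 0.79
```

View pics/w1.png

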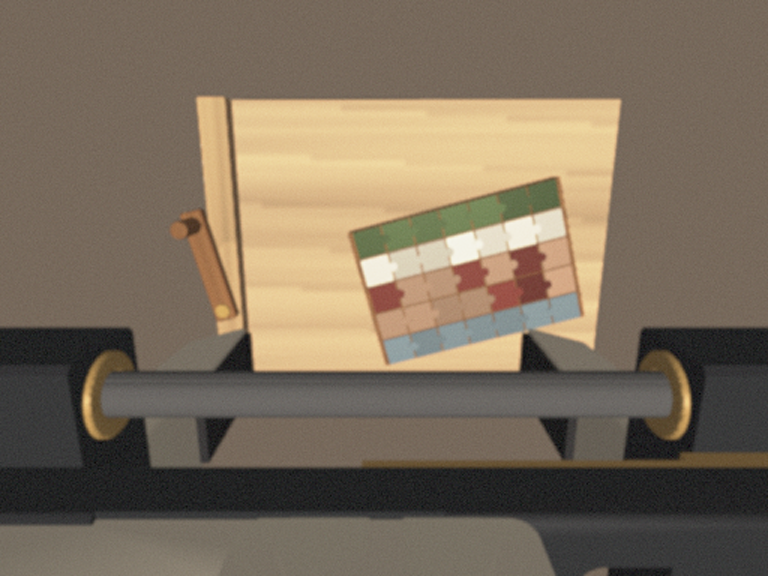

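The wrist picture shows the tray's near edge level in the image, from px (155,66) to (413,66). The panel is turned about +16° relative to the tray. The turn button is at px (148,207), with its knob at (119,154), pointing slightly outward. Next I'll solve for the tray pose.

Run:
```python
from h import *
c=capture("wrist");g=cv2.cvtColor(c["color"],cv2.COLOR_RGB2GRAY)
P=[((155,66),-120,-130),((413,66),-120,150),]
for p,x,y in P: print(p,px2w(p,c,8).round(1))
a=px2w((155,66),c,8);b=px2w((413,66),c,8);d=b-a;print(np.linalg.norm(d),"yaw",np.degrees(np.arctan2(d[1],d[0]))-90)
for s,z in(((238,154),21),((372,118),21),((388,211),21),((258,242),21)): print("panel",s,px2w(s,c,z).round(1))
# fine edge of near tray side
for col in range(170,400,30):
    s=g[50:85,col].astype(int);print(col,50+np.argmax(np.diff(s)),end="; ")
```

```text
(155, 66) [422.7 -53.3   8. ]
(413, 66) [503.9 214.3   8. ]
279.60672021410574 yaw -16.88060461157754
panel (238, 154) [538.4   4.9  21. ]
panel (372, 118) [543.3 156.2  21. ]
panel (388, 211) [653.  152.1  21. ]
panel (258, 242) [646.2  -4.4  21. ]
170 67; 200 67; 230 67; 260 68; 290 68; 320 68; 350 68; 380 68;
```

```bash
python3 dlt.py 506 102.5 162.9 192
python3 - <<'E'
from h import *
c=capture("wrist");print(px2w((148,207),c,36),px2w((119,154),c,62))
E
```

```text
now [558.3  22.5 405. ] 163.12 t 3.55 shift 73.3 61.4 213.0 spin 0.0039
[ 564.07939181 -108.02266241   36.        ] [ 499.30478711 -104.14205183   62.        ]
```

```bash
python3 -m inch '[[0.03,0.025,0,0,1],[0.073,0.061,0.01,0,1],[0.073,0.061,0.05,0,1],[0.073,0.061,0.09,0,1],[0.073,0.061,0.13,0,1],[0.073,0.061,0.17,0,1],[0.073,0.061,0.2,0,1],[0.073,0.061,0.212,0,1]]'; python3 dlt.py 506 102.5 162.9 192
```

```text
time: 4.27
tool_pos: [505.0, 101.4, 188.7]
tcp_rot: [-3.139, -0.006, 2.846]
contact_force: [0.4, 0.9, 0.6]
grip_width: 91.7
finger_force: 0.0
now [505.  101.4 188.7] 163.07 t 4.2667 shift -0.6 1.3 -3.3 spin 0.0029
```

```bash
python3 -m inch '[[-0.007,0,-0.002,0,1],[-0.014,0,-0.002,0,1],[-0.021,0,-0.002,0,1],[-0.028,0,-0.002,0,1],[-0.034,0,-0.002,0,1],[-0.040,0,-0.002,0,1],[-0.046,0,-0.002,0,1],[-0.05,0,-0.002,0,1]]'
python3 - <<'E'
from h import *
c=capture("wrist");save(c,"w2.png",1.5)
c=capture("top")
for r in trace(c,"panel"):
    if 180<r["rect"][0]<300 and 150<r["rect"][1]<230:
        m=r["pixels"].astype(np.uint8);cn=max(cv2.findContours(m,0,2)[0],key=cv2.contourArea).reshape(-1,2)
        print(r["conf"],cv2.minAreaRect(np.array([px2w(p,c,21)[:2] for p in cn],np.float32)))
E
```

```text
time: 4.93
tool_pos: [555.2, 86.5, 195.2]
tcp_rot: [3.141, 0.001, 2.846]
contact_force: [-1.0, 1.5, 0.1]
grip_width: 91.6
finger_force: 0.7
0.89 ((633.148193359375, 50.9915885925293), (161.264892578125, 81.83433532714844), 70.49891662597656)
```

View pics/w2.png

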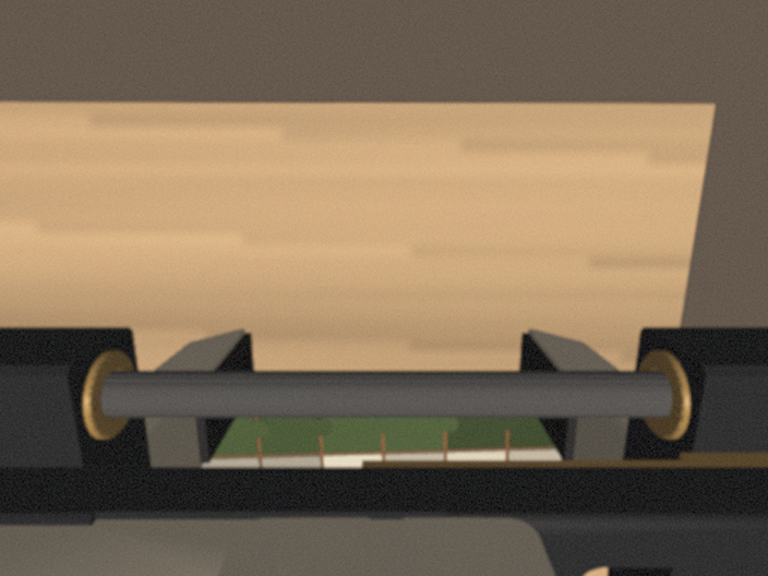

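The wrist view shows the panel's green front strip nearly parallel to the finger line, at rows ~455-465. The tray's near edge is within 0.25° of level. I'll continue, a bit lower.

```bash
python3 -m inch '[[0,0,0.003,0.004,1],[-0.004,0,0.003,0.004,1],[-0.007,0,0.003,0.004,1],[-0.009,0,0.003,0.004,1],[-0.011,0,0.003,0.004,1]]'
python3 -m inch '[[-0.001,0,0,0,1],[-0.002,0,0,0,1]]'
python3 -m inch '[[-0.001,0,0,0,1],[-0.002,0,0,0,1]]'
```

```text
time: 5.5
tool_pos: [565.1, 83.5, 191.6]
tcp_rot: [-3.142, -0.0, 2.842]
contact_force: [-0.4, 0.7, -0.7]
grip_width: 91.4
finger_force: 0.4
time: 5.67
tool_pos: [566.9, 82.9, 191.6]
tcp_rot: [3.142, -0.0, 2.842]
contact_force: [-0.9, -0.1, 0.3]
grip_width: 91.7
finger_force: 0.4
time: 5.83
tool_pos: [568.8, 82.3, 191.7]
tcp_rot: [3.142, -0.0, 2.842]
contact_force: [-0.4, 0.5, -0.6]
grip_width: 91.8
finger_force: 0.4
```

```bash
for i in 1 ; do python3 -m inch '[[-0.001,0,0,0,1],[-0.002,0,0,0,1]]'; python3 -m inch '[[-0.001,0,0,0,1],[-0.002,0,0,0,1]]'; python3 -m inch '[[-0.001,0,0,0,1],[-0.002,0,0,0,1]]'; done | grep -E 'pos|contact|finger_f'
```

```text
tool_pos: [570.0, 82.0, 191.6]
contact_force: [-7.3, 2.9, 5.1]
finger_force: 3.8
tool_pos: [570.8, 81.8, 191.6]
contact_force: [-12.3, 4.5, 9.6]
finger_force: 6.8
tool_pos: [571.5, 81.7, 191.5]
contact_force: [-18.1, 6.2, 14.5]
finger_force: 9.8
```

```bash
python3 -m inch '[[0.02,0,0,0,1],[0.02,0,-0.03,0,0.43],[0.02,0,-0.06,0,0.43]]' >/dev/null; python3 dlt.py 660 165 72.9 230; python3 -c "
from h import *;print(get_obs()['joint_positions'].round(2))"
```

```text
now [554.3  86.7 251. ] 162.85 t 6.5833 shift -78.0 105.9 21.0 spin 1.57
[ 0.02  0.57  1.62 -0.    0.96 -1.25]
```

```bash
python3 -m inch '[[0,0.04,0,0.12,0.43],[0,0.08,0,0.24,0.43],[-0.02,0.106,0,0.36,0.43],[-0.05,0.106,0,0.48,0.43],[-0.078,0.106,0,0.6,0.43],[-0.078,0.106,0,0.72,0.43],[-0.078,0.106,0,0.84,0.43],[-0.078,0.106,0,0.96,0.43]]' >/dev/null;  python3 -m inch '[[0,0,0,0.12,0.43],[0,0,0,0.24,0.43],[0,0,0,0.36,0.43],[0,0,0,0.48,0.43],[0,0,0,0.6,0.43],[0,0,0,0.61,0.43],[0,0,0,0.61,0.43]]';python3 dlt.py 660 165 72.9 191
python3 - <<'E'
from h import *
c=capture("wrist");save(c,"w3.png",1.5)
E
```

```text
time: 7.83
tool_pos: [661.4, 164.7, 251.9]
tcp_rot: [3.141, -0.0, 1.275]
contact_force: [0.3, 0.0, 0.5]
grip_width: 39.7
finger_force: 0.0
now [661.4 164.7 251.9] 73.03 t 7.8333 shift -0.1 -1.4 60.9 spin 0.0023
```

View pics/w3.png

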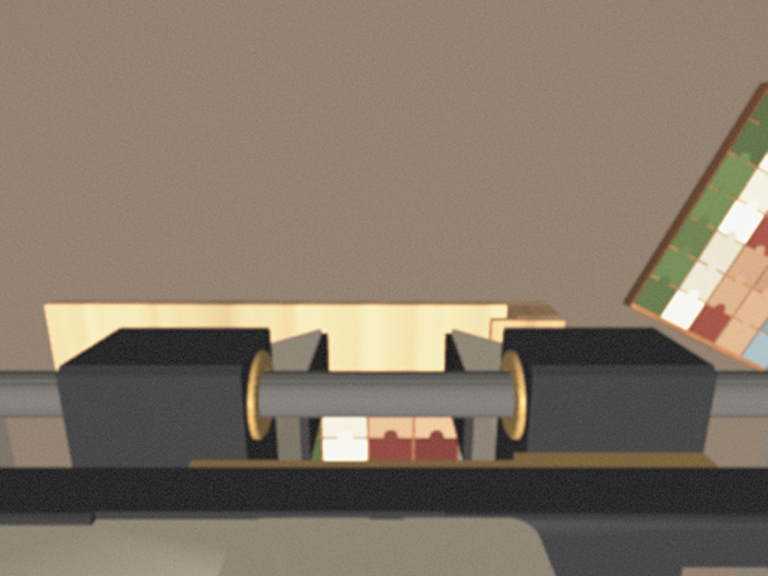

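The view shows the panel's left edge between the fingers at about image px (260,278), and the tray's left edge at row ~203. The decoy panel at right is clear.

Run:
```python
from h import *
c=capture("wrist");o=np.array([575.4,32]);x=np.array([.9558,-.294]);y=np.array([.294,.9558])
f=lambda p:(round(float((p[:2]-o)@x),1),round(float((p[:2]-o)@y),1))
print("panel left edge",f(px2w((235,278),c,21)),f(px2w((300,278),c,21)))
print("tray left edge",f(px2w((60,203),c,8)),f(px2w((300,203),c,8)),"lip",f(px2w((327,213),c,31)))
print("tcp",f(get_obs()["tool_pos"]))
```

```text
panel left edge (28.0, 98.1) (74.5, 98.2)
tray left edge (-97.1, 149.9) (74.3, 150.3) lip (88.9, 150.5)
tcp (43.1, 152.1)
```

```bash
python3 -m inch '[[0,0,0.03,0.002,0.43],[-0.015,0,0.055,0.002,0.43],[-0.025,0,0.061,0.002,0.43],[-0.036,0,0.061,0.002,0.43],[-0.044,0,0.061,0.002,0.43],[-0.051,0,0.061,0.002,0.43],[-0.058,0,0.061,0.002,0.43],[-0.065,0,0.061,0.002,0.43]]'; python3 -m inch '[[-0.006,0,0,0,0.43],[-0.012,0,0,0,0.43],[-0.018,0,0,0,0.43],[-0.024,0,0,0,0.43],[-0.029,0,0,0,0.43],[-0.033,0,0,0,0.43],[-0.037,0,0,0,0.43],[-0.039,0,0,0,0.43]]'; python3 dlt.py 624.5 58.0 72.9 191
```

```text
time: 8.6
tool_pos: [642.5, 102.0, 192.3]
tcp_rot: [3.139, -0.001, 1.27]
contact_force: [0.3, 2.5, 2.2]
grip_width: 39.6
finger_force: 1.2
time: 9.27
tool_pos: [630.4, 64.9, 190.7]
tcp_rot: [-3.141, 0.0, 1.27]
contact_force: [1.4, 2.3, 2.3]
grip_width: 39.6
finger_force: 1.2
now [630.4  64.9 190.7] 72.74 t 9.2667 shift -8.3 -3.6 -0.3 spin -0.0028
```

```bash
(python3 -m inch '[[-0.002,0,0,0,0.43],[-0.004,0,0,0,0.43],[-0.005,0,0,0,0.43],[-0.006,0,0,0,0.43]]'; python3 -m inch '[[-0.001,0,0,0,0.43],[-0.002,0,0,0,0.43]]'; python3 -m inch '[[-0.001,0,0,0,0.43],[-0.002,0,0,0,0.43]]'; python3 -m inch '[[-0.001,0,0,0,0.43],[-0.002,0,0,0,0.43]]')| grep -E 'pos|contact|finger_f'
```

```text
tool_pos: [628.8, 60.1, 190.7]
contact_force: [1.5, 8.6, 2.2]
finger_force: 4.1
tool_pos: [628.3, 59.6, 190.8]
contact_force: [3.0, 14.9, 0.3]
finger_force: 7.7
tool_pos: [628.0, 59.1, 190.9]
contact_force: [4.7, 21.6, -0.8]
finger_force: 11.2
tool_pos: [627.7, 58.5, 191.1]
contact_force: [7.3, 29.0, 0.1]
finger_force: 14.7
```

```bash
python3 -m inch '[[0.015,0,0,0,0.43],[0.018,0,-0.03,0,0.43],[0.018,0,-0.065,0,1]]' >/dev/null; python3 dlt.py 522.5 -4 162.9 191
```

```text
now [631.3  72.1 253. ] 72.85 t 10.35 shift -104.8 -81.5 62.0 spin -1.5717
```

```bash
python3 -m inch '[[-0.03,-0.025,0,-0.12,1],[-0.06,-0.045,0,-0.24,1],[-0.09,-0.065,0,-0.36,1],[-0.105,-0.0815,0,-0.48,1],[-0.105,-0.0815,0,-0.6,1],[-0.105,-0.0815,0,-0.72,1],[-0.105,-0.0815,0,-0.84,1],[-0.105,-0.0815,0,-0.96,1]]' >/dev/null;  python3 -m inch '[[0,0,0,-0.12,1],[0,0,0,-0.24,1],[0,0,0,-0.36,1],[0,0,0,-0.48,1],[0,0,0,-0.6,1],[0,0,0,-0.612,1],[0,0,0,-0.612,1]]' >/dev/null;python3 dlt.py 522.5 -4 162.9 191
python3 - <<'E'
from h import *
c=capture("wrist");save(c,"w4.png",1.5)
E
```

```text
now [523.2  -5.1 255.5] 162.68 t 11.6 shift 1.0 0.9 64.5 spin -0.0039
```

View pics/w4.png

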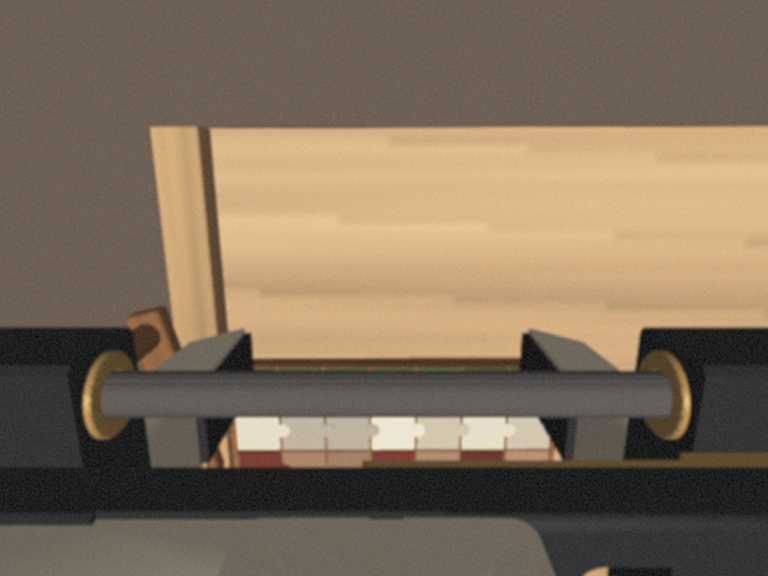

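The panel's front edge shows level at image row ~241 between the fingers, and the button is clear at left. I'll do the squaring push in x now.

```bash
(python3 -m inch '[[0,0,0.03,-0.004,1],[0,0,0.055,-0.004,1],[0,0,0.0635,-0.004,1],[0,0,0.0635,-0.004,1],[-0.006,0,0.0635,-0.004,1],[-0.011,0,0.0635,-0.004,1],[-0.015,0,0.0635,-0.004,1],[-0.018,0,0.0635,-0.004,1]]';python3 -m inch '[[-0.001,0,0,0,1],[-0.002,0,0,0,1]]'; python3 -m inch '[[-0.001,0,0,0,1],[-0.002,0,0,0,1]]';python3 -m inch '[[-0.001,0,0,0,1],[-0.002,0,0,0,1]]')| grep -E 'pos|contact|finger_f'
```

```text
tool_pos: [541.1, -10.4, 193.3]
contact_force: [-8.3, 3.2, 7.6]
finger_force: 4.6
tool_pos: [541.7, -10.6, 192.7]
contact_force: [-8.6, 2.5, 7.3]
finger_force: 4.4
tool_pos: [542.5, -10.8, 192.7]
contact_force: [-14.1, 4.8, 12.2]
finger_force: 7.2
tool_pos: [543.3, -11.0, 192.6]
contact_force: [-18.9, 6.1, 17.1]
finger_force: 10.0
```

```bash
python3 -m inch '[[0.02,0,0,0,1],[0.02,0,-0.04,0,1],[0.02,0,-0.08,0,1],[0,0,-0.12,0,1],[-0.04,0,-0.16,0,1],[-0.08,0,-0.19,0,1],[-0.08,0,-0.21,0,1],[-0.08,0,-0.21,0,1]]'
python3 - <<'E'
from h import *
c=capture("wrist");save(c,"w5.png",2.2,(90,40,450,260));np.savez("w5.npz",**{k:c[k] for k in("color","intrinsics","pose")})
E
```

```text
time: 13.48
tool_pos: [626.1, -36.8, 410.8]
tcp_rot: [3.14, 0.017, 2.845]
contact_force: [-1.1, -0.7, 0.2]
grip_width: 91.8
finger_force: 0.0
```

View pics/w5.png

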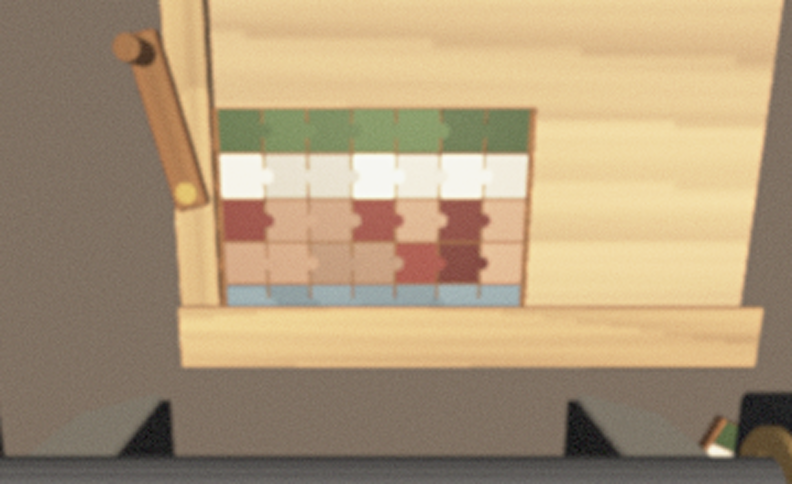

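The view shows the panel tucked under the lip (crop row 306) and against the side rail, with its front-right corner at crop (217,108) and front-left at (535,108). Now to check the gaps numerically.

Run:
```python
from h import *
c=np.load("w5.npz");o=np.array([575.4,32]);x=np.array([.9558,-.294]);y=np.array([.294,.9558])
f=lambda p:(round(float((p[:2]-o)@x),1),round(float((p[:2]-o)@y),1))
for n,p,z in(("FR",(217,108),21),("FL",(535,108),21),("lipL",(524,306),21),("lipR",(222,306),21),("railtop0",(207,2),24),("railtop near pivot",(219,250),24),("lip edge L",(742,306),31),("lip edge R",(182,308),31),("pivot",(185,193),36),("knob",(126,46),62),("railout end",(181,366),31),("lip back L",(758,366),31),("floor left",(783,0),8),("floor left2",(743,304),8)):
    print(n,f(px2w((90+p[0]/2.2,40+p[1]/2.2),c,z)))
g=c["color"][:,:,:].astype(int)
for r in(95,110,125,140,155,170): print(r,[g[r,k].tolist() for k in range(181,195)])
```

```text
FR (-8.2, -125.5)
FL (-8.4, 30.2)
lipL (91.2, 30.6)
lipR (91.4, -128.3)
railtop0 (-55.5, -127.0)
railtop near pivot (61.2, -127.7)
lip edge L (88.8, 140.1)
lip edge R (90.0, -146.8)
pivot (31.6, -140.1)
knob (-32.2, -154.7)
railout end (121.3, -149.4)
lip back L (121.1, 153.0)
floor left (-59.4, 151.1)
floor left2 (93.1, 152.8)
95 [[231, 200, 143], [235, 207, 148], [230, 197, 138], [211, 172, 122], [158, 125, 90], [149, 107, 72], [168, 119, 78], [168, 133, 87], [144, 130, 89], [119, 129, 86], [114, 129, 90], [117, 132, 92], [114, 129, 87], [113, 128, 86]]
110 [[230, 199, 142], [232, 204, 145], [232, 204, 146], [230, 195, 138], [209, 170, 122], [155, 121, 86], [144, 102, 68], [170, 126, 89], [199, 160, 126], [228, 203, 170], [239, 226, 196], [240, 226, 197], [239, 225, 196], [237, 224, 193]]
125 [[160, 111, 74], [134, 94, 64], [162, 128, 90], [215, 174, 125], [228, 190, 137], [211, 165, 118], [163, 124, 86], [177, 125, 85], [197, 148, 110], [233, 214, 179], [246, 243, 229], [247, 245, 236], [246, 244, 234], [246, 243, 233]]
140 [[223, 187, 135], [226, 192, 137], [229, 196, 140], [232, 202, 145], [233, 202, 144], [227, 189, 136], [203, 160, 115], [167, 127, 90], [172, 125, 82], [179, 126, 87], [173, 114, 80], [162, 92, 75], [161, 91, 79], [161, 88, 77]]
155 [[221, 184, 132], [227, 195, 140], [227, 195, 142], [230, 199, 143], [232, 201, 143], [233, 203, 145], [223, 180, 130], [179, 143, 103], [146, 109, 75], [161, 113, 75], [180, 130, 91], [199, 153, 116], [215, 168, 133], [217, 174, 140]]
170 [[222, 188, 136], [221, 184, 130], [224, 190, 135], [228, 193, 136], [232, 200, 144], [233, 200, 143], [231, 198, 142], [219, 178, 128], [165, 131, 94], [139, 103, 69], [161, 117, 76], [170, 132, 101], [164, 146, 131], [152, 153, 149]]
```

The panel is flush: the side-rail inner edge reads y = -127.4 and the panel's left edge +30.4, a common offset of ~2.6 mm that matches the contact-push reading. The front edge is parallel within 0.2 mm. Now the knob, at about world (499,-105), with the button at -0.22 rad.

```bash
python3 dlt.py 499.2 -105.1 175.8 218
```

```text
now [624.5 -36.2 407. ] 163.0 t 13.5333 shift 99.7 -102.5 189.0 spin -0.2234
```

```bash
python3 -m inch '[[0.03,-0.03,0,-0.12,0.5],[0.06,-0.06,0.01,-0.223,0.5],[0.09,-0.09,0.03,-0.223,0.5],[0.1,-0.1025,0.06,-0.223,0.5],[0.1,-0.1025,0.09,-0.223,0.5],[0.1,-0.1025,0.12,-0.223,0.5],[0.1,-0.1025,0.13,-0.223,0.5],[0.1,-0.1025,0.13,-0.223,0.5]]' >/dev/null; python3 dlt.py 499.2 -105.1 175.8 218
python3 - <<'E'
from h import *
c=capture("wrist")
for t,z in (("turn_knob",62),("turn_pivot",36)):
    for r in tip_of(c,t)[:2]: print(t,r["centre"],px2w(r["centre"],c,z).round(1),round(r["conf"],2))
save(c,"w6.png",1.5)
E
```

```text
now [ 496.1 -103.9  269.9] 175.82 t 14.2 shift -3.2 -1.0 51.9 spin 0.0003
turn_pivot [258.8, 300.2] [ 567.  -108.9   36. ] 0.86
```

View pics/w6.png

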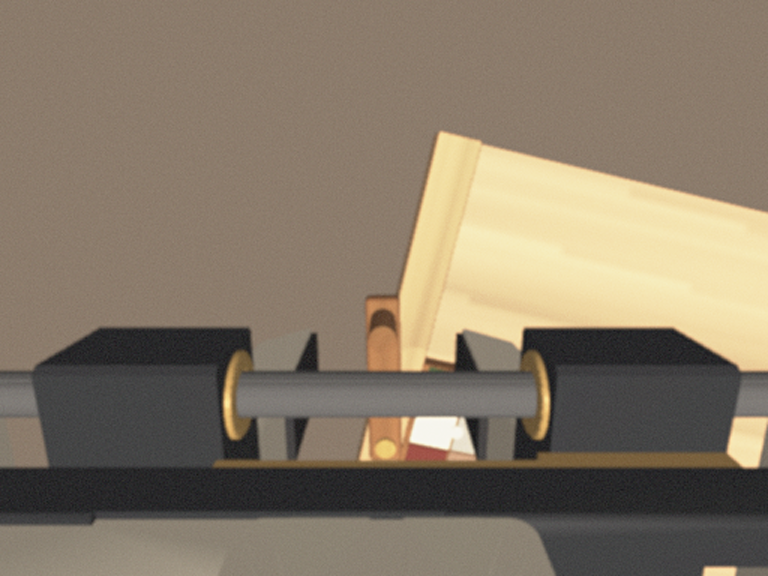

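The bar is lined up with the image, with the knob between the fingers at about (255,220) and the pivot at (257,299). I'll descend and grip.

```bash
python3 -m inch '[[-0.003,-0.001,0.03,0,0.5],[-0.003,-0.001,0.05,0,0.5],[-0.003,-0.001,0.052,0,0.5],[-0.003,-0.001,0.052,0,0.25],[-0.003,-0.001,0.052,0,0],[-0.003,-0.001,0.052,0,0],[-0.003,-0.001,0.052,0,0],[-0.003,-0.001,0.052,0,0]]'
```

```text
time: 15.02
tool_pos: [500.5, -105.6, 221.3]
tcp_rot: [-3.141, 0.002, 3.069]
contact_force: [0.3, 0.8, 0.9]
grip_width: 17.0
finger_force: 0.0
```

```bash
python3 -m inch '[[0,0,0,0,0],[-0.0003,0.0065,0,0.1,0],[-0.0013,0.0129,0,0.2,0],[-0.0029,0.0192,0,0.3,0],[-0.0051,0.0253,0,0.4,0],[-0.008,0.0312,0,0.5,0],[-0.0114,0.0367,0,0.6,0],[-0.0153,0.0419,0,0.7,0]]'
```

```text
time: 15.68
tool_pos: [518.4, -64.6, 220.8]
tcp_rot: [-3.141, 0.0, 2.364]
contact_force: [-1.6, -1.4, 3.8]
grip_width: 11.3
finger_force: 30.0
```

Gripped (11.3 mm, 30 N) and swinging.

```bash
python3 -m inch '[[-0.0003,0.0065,0,0.1,0],[-0.0013,0.0129,0,0.2,0],[-0.0029,0.0192,0,0.3,0],[-0.0051,0.0253,0,0.4,0],[-0.008,0.0312,0,0.5,0],[-0.0114,0.0367,0,0.6,0],[-0.0153,0.0419,0,0.7,0]]';  python3 -m inch '[[-0.0003,0.0065,0,0.1,0],[-0.0013,0.0129,0,0.2,0],[-0.0029,0.0192,0,0.3,0],[-0.0045,0.0234,0,0.37,0],[-0.0045,0.0234,0,0.37,0]]'
```

```text
time: 16.27
tool_pos: [558.7, -45.5, 220.8]
tcp_rot: [-3.141, 0.0, 1.664]
contact_force: [-2.2, -2.4, 4.9]
grip_width: 11.3
finger_force: 30.0
time: 16.68
tool_pos: [582.7, -48.1, 220.7]
tcp_rot: [-3.141, 0.0, 1.296]
contact_force: [-3.0, -0.9, 5.3]
grip_width: 11.1
finger_force: 30.0
```

```bash
python3 -m inch '[[0,0.0015,0,0.02,0],[-0.0001,0.003,0,0.04,0]]'; python3 -m inch '[[0,-0.001,0,0,0],[0,-0.001,0,0,0.3],[0,-0.001,0,0,0.5],[0,-0.001,0,0,0.5],[0,-0.001,-0.02,0,0.5],[0,-0.001,-0.06,0,0.5],[0,-0.001,-0.1,0,0.5],[0.03,-0.001,-0.14,0,0.5]]'
```

```text
time: 16.85
tool_pos: [584.0, -48.4, 220.5]
tcp_rot: [-3.137, 0.0, 1.261]
contact_force: [-10.3, 2.8, 10.4]
grip_width: 11.2
finger_force: 30.0
time: 17.52
tool_pos: [591.7, -27.1, 355.9]
tcp_rot: [3.14, 0.001, 1.256]
contact_force: [2.8, 0.0, -1.0]
grip_width: 45.7
finger_force: 0.0
```

```bash
python3 -m inch '[[-0.04,0,-0.03,0,0.5],[-0.08,0,-0.05,0,0.5],[-0.12,0,-0.06,0,0.5],[-0.14,0,-0.07,0,0.5],[-0.15,0,-0.07,0,0.5],[-0.15,0,-0.07,0,0.5]]'
python3 - <<'E'
from h import *
c=capture("wrist");save(c,"w7.png",2,(60,0,450,260))
E
```

```text
time: 18.02
tool_pos: [545.4, -169.4, 424.0]
tcp_rot: [3.14, 0.0, 1.256]
contact_force: [-0.8, -0.7, -1.5]
grip_width: 45.9
finger_force: 0.0
```

View pics/w7.png

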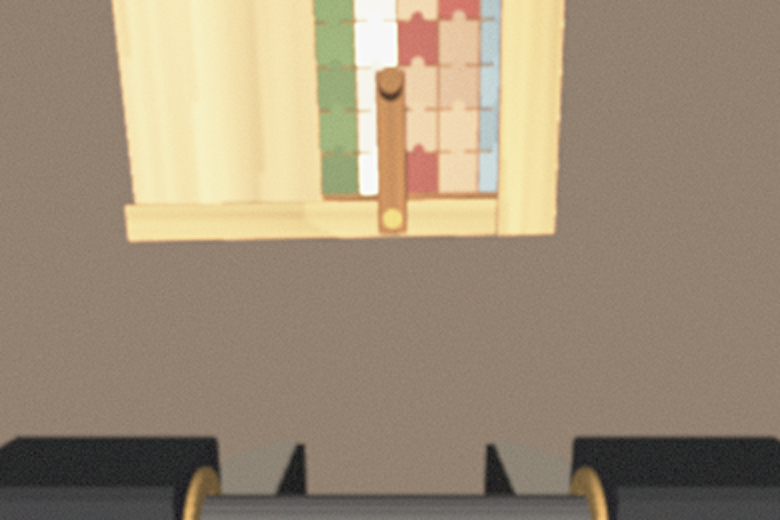

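The button lies straight across the panel (knob at crop (390,85), pivot at (392,218)). The panel edge runs parallel along the side rail and sits under the lip. One numerical gap check before hand-in.

Run:
```python
from h import *
c=capture("wrist");g=c["color"].astype(int)
o=np.array([575.4,32]);x=np.array([.9558,-.294]);y=np.array([.294,.9558])
f=lambda p:(round(float((p[:2]-o)@x),1),round(float((p[:2]-o)@y),1))
for k in(228,240,275,290,300): print(k,f(px2w((k,97),c,24)),[g[r,k].tolist() for r in range(92,106)])
for k in(180,): print(k,[g[r,k].tolist() for r in range(96,108)])
for n,p,z in(("rail top inner R",(496,199),24),("rail outer R",(554,234),31),("rail top inner L",(140,205),24),("panel top R",(490,194),21),("panel top L",(325,196),21)): print(n,f(px2w((60+p[0]/2,p[1]/2),c,z)))
```

```text
228 (-0.6, -124.1) [[147, 161, 115], [147, 163, 115], [147, 163, 113], [145, 162, 115], [142, 160, 111], [152, 163, 115], [173, 162, 114], [194, 156, 105], [198, 147, 96], [192, 142, 95], [218, 176, 123], [242, 219, 155], [245, 227, 166], [243, 226, 165]]
240 (12.8, -124.4) [[226, 211, 165], [228, 216, 170], [229, 217, 171], [227, 215, 168], [227, 217, 170], [223, 209, 164], [214, 187, 143], [202, 156, 112], [189, 136, 90], [191, 143, 97], [221, 183, 128], [243, 223, 160], [245, 229, 171], [243, 225, 164]]
275 (51.8, -125.0) [[203, 121, 108], [205, 121, 108], [205, 121, 107], [206, 123, 109], [205, 122, 107], [205, 130, 107], [198, 135, 98], [194, 139, 93], [193, 143, 96], [222, 177, 124], [243, 220, 156], [244, 225, 165], [244, 226, 169], [243, 224, 162]]
290 (68.5, -125.2) [[241, 217, 179], [241, 217, 177], [241, 217, 179], [240, 214, 176], [240, 216, 174], [234, 197, 155], [220, 167, 122], [202, 146, 97], [193, 141, 96], [216, 175, 123], [241, 220, 155], [245, 227, 167], [244, 227, 170], [244, 225, 167]]
300 (79.7, -125.4) [[209, 198, 183], [210, 197, 182], [211, 197, 184], [209, 196, 182], [205, 193, 178], [207, 181, 161], [196, 148, 111], [195, 137, 90], [192, 146, 100], [221, 180, 128], [242, 221, 159], [244, 228, 169], [244, 226, 165], [243, 225, 164]]
180 [[244, 225, 174], [244, 227, 177], [244, 227, 176], [244, 228, 176], [244, 228, 175], [243, 225, 171], [240, 217, 164], [236, 208, 153], [238, 214, 153], [241, 217, 159], [240, 216, 155], [239, 215, 154]]
rail top inner R (88.7, -128.2)
rail outer R (120.2, -147.6)
rail top inner L (-110.5, -128.4)
panel top R (85.7, -125.4)
panel top L (-7.0, -125.1)
```

The panel's brown border meets the rail directly at every column from 228 to 300. Its width is constant and no strip of floor shows, so it's flush. Handing in.

```bash
python3 -c "
from plant import *
print(close_job())"
```

```text
the job is handed in; nothing more can be done
None
```

I slid the panel in until it sat flush against both rails, swung the turn button across it to its stop, and handed the job in at about 18 s; `close_job` gave no verdict, so the result is judged only by my own camera and force checks.

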